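Clear the slide-dryer lid and hold it at its vent mark

TASK

Two rinsed sample cups are drying upside down on the lid of the slide-drying oven: nest them, still upside down, over the matching cup that stands on the steel tray, so that all three make one straight stack on the tray. Then lift the oven's spring-closed lid until its yellow pointer stands on the green vent clip, never letting it run up into the red end of the scale, and hold it still there to let the damp air out: the lid shuts by itself, so finish while the gripper is still holding it up. Leave everything else on the bench where it is.

Things in the scene. Friction and masses are not known exactly. Their poses are not given: they have to be found in the camera images.
- oven: White slide-drying oven, fixed box 250 (x) x 340 (y) x 98 mm under its lid. Origin: centre of its underside, on the bench, z up; front (grey panel, display) faces its -x, lid hinge along its rear (+x) edge. Shut lid: top 110 mm above the bench; dark rubber mat on it (oven x -43 to 87, y -145 to 145 mm), top at 112 mm. On the -y side (y = -184 mm) a thin grey quadrant rises 134 mm above the hinge.
- oven_lid (a joint): Lid angle, rad: 0 shut, grows as the front edge rises. A torsion spring and the lid's weight (0.7 kg) close it: it takes about 8 N straight up at the handle when just open, 14 N at 0.6 rad; released, it falls shut. Lid 236 x 336 x 12 mm. The quadrant, radius 150 mm about the hinge, has black ticks every 10 degrees from 0 (shut); its red end begins at 50 degrees (0.87 rad).
- vent_clip (a joint): Angle of the green vent clip on the quadrant's rim, rad, on the same scale as the lid: the lid's pointer stands on the middle of the clip when the two angles are equal. Between 0.38 and 0.66; stiff, it stays put. The clip is 16 mm wide along the rim.
- lid_handle (a point): Middle of the lid's round steel handle bar: 12 mm thick, 110 mm long along the oven's y, a post at each end, its axis 40 mm above the lid's top face. Lid shut: at x = -101, y = 0, z = 150 mm in the oven frame (218 mm in front of the hinge axis, 46 mm above it), 24 mm behind the lid's front edge. Moves with the lid.
- lid_hinge (a point): Middle of the hinge axis, in the oven frame at x = 117, y = 0, z = 104 mm; the axis runs along the oven's y.
- lid_pointer (a point): Tip line of the yellow pointer on the lid's right-hand edge, 158 mm from the hinge axis, crossing just over the quadrant's rim. Moves with the lid.
- clip_mark (a point): Middle of the green clip, taken on the same 158 mm circle as the pointer; the two points coincide when the lid is exactly at the mark.
- tray: Shallow steel tray fixed on the bench, 160 (x) by 230 (y) by 14 mm with a 4 mm floor and 4 mm rim. Origin at the centre of its underside.
- cup_base: Orange cup upside down on the tray, 70 mm high, about 40 g. Origin: centre of its downward open mouth, z up. Mouth 64 mm across at the bottom, tapering to 51 mm across at 42 mm height, then a shoulder; above 46 mm a straight solid foot 42 mm across, to the top. Walls 2.4 mm. A cup lowered over it rests on its top, 28 mm higher, with 1 to 2 mm of play all round.
- cup_a: The same kind of orange cup, upside down on the mat on the oven's lid, same origin and sizes. Either lid cup may be nested first.
- cup_b: The other cup upside down on the lid, same origin and sizes.
- oil_bottle: Amber oil bottle, 28 mm across, 62 mm high, on the tray beside the cup; leave alone. Origin under its centre.
- slide_box: Blue slide box, 100 by 190 by 36 mm, right of the oven; leave alone. Origin under its centre.
- stain_jar: Glass staining jar with white cap, 56 mm across, 92 mm high, right of the oven; leave alone. Origin under its centre.
- petri_dish: Petri dish, 90 mm across, 15 mm high, beyond the tray; leave alone. Origin under its centre.
- forceps: Steel forceps lying flat, 135 mm long, right of the oven's front; leave alone. Origin under its middle.
- timer: White bench timer lying flat, 65 by 75 by 20 mm, left; leave alone. Origin under its centre.
- mouse: Black computer mouse, left; leave alone. Origin under its centre.
- specimen_jar: Clear jar with white cap, 56 mm across, 75 mm high, beyond the tray; leave alone. Origin under its centre.
Not all that is in view belongs to the job. What is shaped like the cup_b but turquoise is not meant. Leave any black look-alike of the cup_base alone.

How it is judged:
By the outcome, as a careful person would: the job done as asked, in the order asked, and still so for the second after the job is handed in, while the arm keeps its last pose, push and grip.
It also fails if it takes over 62 s, if anything falls off the work surface, if the arm or the gripper's body presses on something with over 40 N, if the wrist force passes 120 N, or if a joint passes its speed limit or range.

ROBOT

A 6-joint arm with a two-finger parallel gripper is mounted at the origin on the work surface. World frame = base frame: x ahead of the robot, y to its left, z up, the work surface at z = 0. Lengths are in mm, angles in rad, forces in N, time in s.
With the tool pointing down it reaches from about 225 to 725 mm from the base axis. Payload 3.1 kg.
Tool frame: the origin (TCP) lies midway between the tips of the shut fingers; the grasp point (between the pads) lies 19 mm behind it (r.grip_depth is the distance from the TCP to the grasp point, in mm); z points along the fingers, y is the line along which they close (so a half turn about z gives the same grasp; the last joint's range is limited). The gripper opens to 85 mm and grips with 20 to 120 N. Pads are 22 mm wide; open, the fingers measure 114 mm over their backs; the gripper's body (76 mm by 85 mm) begins 54 mm behind the grasp point. The pads swing forward as they close: fully open they stand 13 mm farther back than shut.
Start: joints at [1.031, 0.048, 0.099, 1.622, 0, 1.443], TCP at [210.142, 481.1, 231.312] pointing down, gripper open.
Joint ranges: [-2.91, 2.91], [-0.99, 1.94], [-1.21, 1.42], [-2.12, 2.29], [-1.49, 1.47], [-3.14, 3.14]. Speed limits (rad/s): [2.79, 2.79, 3.14, 3.14, 3.14, 3.14].

INTERFACE

Orientations are given as a unit quaternion [w, x, y, z].
In Python, from rig import r gives the robot as it stands. The module is installed in compiled form; this text tells all that it offers.
- The arm moves only by the tool play_rows, never from a script. Its argument "series" is a list of rows, each a list of 7 numbers: the shift along the world's x, y, z in m, then the turn, a rotation vector about the world's x, y, z in degrees, then the closure, from 0 (fully open) to 1 (shut). In form: [[x, y, z, ax, ay, az, hand], ...]. A call has 1 to 5 rows; each row is the pose to reach, as a shift and turn from the pose commanded when the call began; what a row does not reach only later rows make up. A row lasts 1/10 s, in which the tool goes at most 50 mm and 8.59 degrees, less where a joint would pass 70% of its speed; a pose out of reach is approached as far as the arm can. A call with a gripper value outside its range is refused whole. The fingers move at their own pace and stop on an object; the grip force is fixed at half the most. Time passes only in rows, so rows that repeat a pose let the fingers close. It gives the time, the measured TCP pose, the force, the opening and the grip force at its end, in the units of the state.
- r.get_state(): the state, without advancing time (a new reading comes with each control period).
- r.capture(name): name is "scene" or "top" or "wrist"; returns the picture (400x640x3 uint8, red, green, blue); there is no depth.
- r.camera_info(name): a dict with "camera_matrix" (3x3 intrinsics, pixels), "R" (3x3) and "t" (3): a world point X has camera coordinates R X + t; the wrist camera has in their place "tool_from_camera" (4x4, takes a point from camera to tool coordinates, whose origin is the TCP and whose axes are the flange's). Camera axes: x right, y down, z forward; pixel columns grow to the right and rows downward; lengths in mm; the calibration is good to about 2 mm. A picture is of the moment at which its call begins: read the wrist's pose just before it. camera_info takes no time and is no camera call.
- r.hand_in(): hands the job in; it is judged then, once.
The state is a dict: "clock": time; "qpos": joint angles; "qd": joint speeds; "tau": joint torques, N m; "tool_pos": TCP position; "tcp_rot": TCP orientation; "ft_force": force on the tool from outside, world axes, zero at the start; "torque": the same for the moment, N m; "grip_width": opening from 0.0 (shut) to 1.0 (fully open); "grasp_force": force on a finger pad.
Only numpy, scipy, OpenCV 4.12 (cv2) and the standard library are available. Lean on these libraries where they do the work, as an engineer would, in place of code of your own. Each camera call takes 0.05 s, during which the arm holds its last target. There are 200 camera calls.

## Working session

There is one attempt and no reset: what is moved stays moved. The work goes in short steps, Python scripts to look and compute and a tool call to move; the robot and the scene stay as the last step left them, time stands still between calls to the robot, and variables do not carry over. Pictures are saved under pics/ and viewed, at most 10 in all, crops included, and the job is handed in when it is done.

Besides the shell and the picture viewer there is one more tool, called as name(argument=value, ...), one argument or row to a line, values as JSON. play_rows: Moves the arm, as the interface text tells. Its arguments: {"type":"object","properties":{"series":{"type":"array","items":{"type":"array","items":{"type":"number"}}}},"required":["series"]}

```bash
mkdir -p pics; ls; cat > h.py <<'E'
import numpy as np,cv2
from rig import r
def cap(n,f):
    im=r.capture(n); cv2.imwrite('pics/'+f+'.png',im[:,:,::-1]); return im
def ray(n,u,v):
    c=r.camera_info(n);K=np.array(c['camera_matrix']);R=np.array(c['R']);t=np.array(c['t']).ravel()
    d=R.T@np.linalg.solve(K,[u,v,1]);o=-R.T@t
    return o,d/np.linalg.norm(d)
def onz(n,u,v,z):
    o,d=ray(n,u,v);return o+d*(z-o[2])/d[2]
def proj(n,X):
    c=r.camera_info(n);p=np.array(c['camera_matrix'])@(np.array(c['R'])@np.array(X,float)+np.array(c['t']).ravel());return p[:2]/p[2]
E
python3 - <<'E'
from h import *
a=cap('scene','s0');b=cap('top','t0')
print(r.get_state())
for n in('scene','top'):
    c=r.camera_info(n);print(n,c, ray(n,320,200))
print(r.camera_info('wrist'))
E
```

```text
pics
{'clock': 0.1, 'qpos': array([1.03119345e+00, 4.87199950e-02, 9.77414187e-02, 1.62199767e+00,
       2.77662287e-05, 1.44302608e+00]), 'qd': array([-0.00109219, -0.00182575,  0.00404921,  0.00064065,  0.00116372,
       -0.0004195 ]), 'tau': array([ 2.97691018e-03, -3.39851117e+01,  3.20935893e+01,  1.57927105e-02,
       -5.50204959e-05,  2.56877604e-05]), 'tool_pos': array([209.85453076, 480.63036848, 230.20512371]), 'tcp_rot': array([-3.70109687e-04,  2.04464093e-01,  9.78873458e-01, -1.02529048e-03]), 'ft_force': array([ 0.42231432, -0.07343886, -0.67810657]), 'torque': array([0.0158005 , 0.0164218 , 0.09041705]), 'grasp_force': 0.0, 'grip_width': 1.001379623016204}
scene {'camera_matrix': array([[504.45698066,   0.        , 317.76877519],
       [  0.        , 504.45698066, 190.05887594],
       [  0.        ,   0.        ,   1.        ]]), 'R': array([[ 0.71515587,  0.69880179, -0.01510411],
       [ 0.51559856, -0.54200871, -0.66361486],
       [-0.47192181,  0.46680041, -0.74792191]]), 't': array([-362.02079552, -210.3824272 , 1913.47892494])} (array([1270.38661977, -754
[... 400 characters left out ...]
]), 't': array([ -12.96631842,  544.97036877, 1520.86097177])} (array([ 229.7255763 ,   -8.74871951, 1599.16495184]), array([ 0.19368247,  0.00285871, -0.9810601 ]))
{'camera_matrix': array([[296.15057967,   0.        , 315.1987627 ],
       [  0.        , 296.15057967, 201.9639342 ],
       [  0.        ,   0.        ,   1.        ]]), 'tool_from_camera': array([[-1.43306802e-03, -9.48155186e-01, -3.17804484e-01,
         8.09979048e+01],
       [ 9.99998600e-01, -1.08436320e-03, -1.27412116e-03,
         3.25746530e-01],
       [ 8.63449098e-04, -3.17805865e-01,  9.48155413e-01,
        -1.42367129e+02],
       [ 0.00000000e+00,  0.00000000e+00,  0.00000000e+00,
         1.00000000e+00]])}
```

View pics/s0.png

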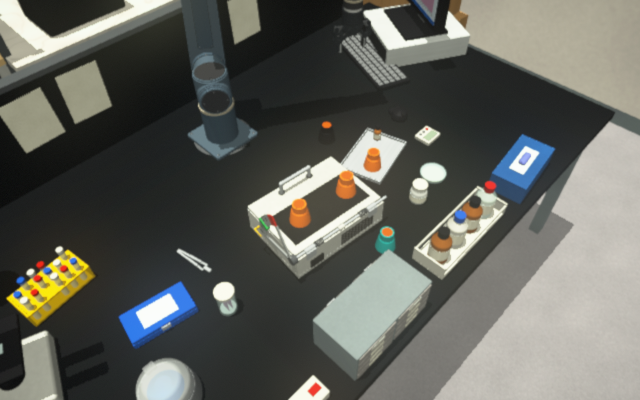

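View pics/t0.png

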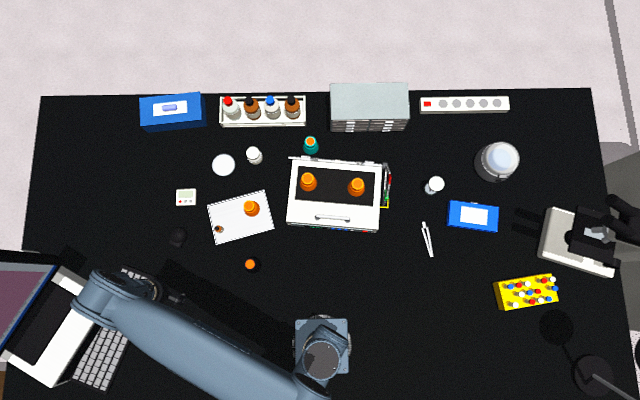

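```bash
python3 - <<'E'
from h import *
a=cv2.imread('pics/s0.png');b=cv2.imread('pics/t0.png')
C=[]
for n,im in(('scene',a),('top',b)):
    hsv=cv2.cvtColor(im,cv2.COLOR_BGR2HSV)
    m=cv2.inRange(hsv,(5,170,120),(18,255,255))
    k,l,s,c=cv2.connectedComponentsWithStats(m)
    print(n)
    L=[]
    for i in range(1,k):
        if s[i,4]>100: print(s[i],c[i].round(1),onz(n,*c[i],30).round(),onz(n,*c[i],142).round())
cv2.imwrite('pics/crop1.png',np.vstack([cv2.resize(a[130:280,230:430],(800,600))[:300*2]])[:600])
cv2.imwrite('pics/crop2.png',cv2.resize(b[140:272,200:400],(800,528),interpolation=cv2.INTER_CUBIC))
E
```

```text
scene
[365 148  15  23 273] [372.5 160.1] [519. 262.  30.] [586. 172. 142.]
[336 171  19  28 401] [345.5 185.2] [530. 109.  30.] [596.  32. 142.]
[290 199  20  29 451] [299.2 213.5] [505. -83.  30.] [ 573. -143.  142.]
top
[244  98  14  14 109] [251.4 106.2] [933. 268.  30.] [883. 248. 142.]
[285  98  14  14 106] [291.9 106. ] [931. 103.  30.] [881.  95. 142.]
[300 172  17  19 207] [307.9 182.2] [611.  42.  30.] [584.  38. 142.]
[348 178  17  19 205] [356.  187.7] [ 586. -145.   30.] [ 561. -136.  142.]
[244 201  16  15 159] [251.6 208.2] [512. 260.  30.] [492. 241. 142.]
```

View pics/crop1.png

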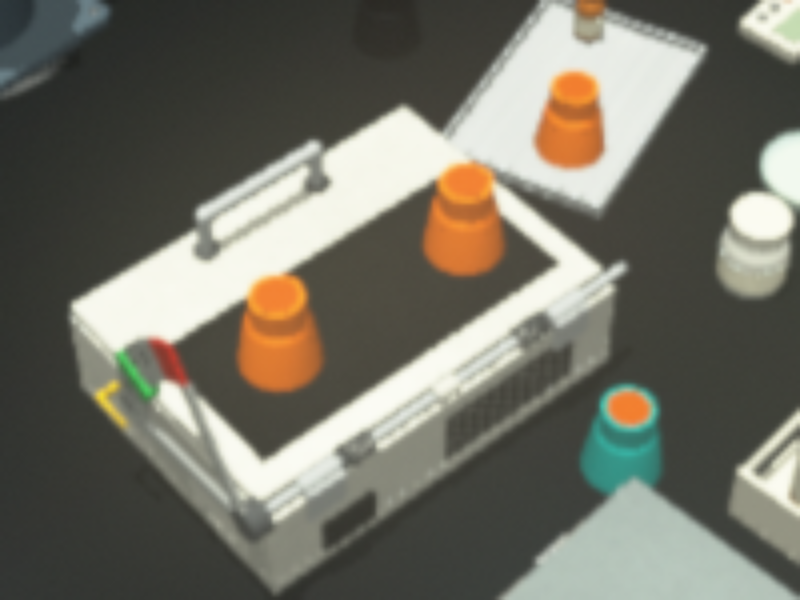

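View pics/crop2.png

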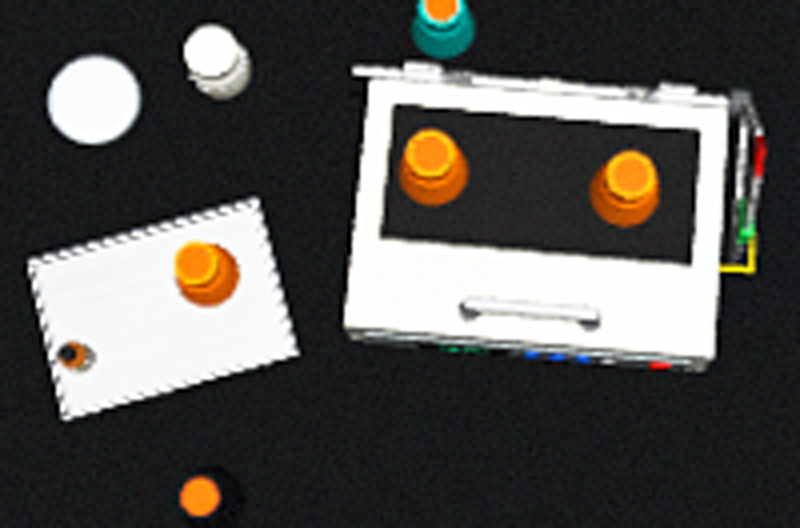

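```bash
cat >> h.py <<'E'
def tri(u,v):
    A=np.zeros((3,3));b=np.zeros(3);L=[]
    for n,p in(('scene',u),('top',v)):
        o,d=ray(n,*p);P=np.eye(3)-np.outer(d,d);A+=P;b+=P@o;L.append((o,d))
    X=np.linalg.solve(A,b);return X,max(np.linalg.norm((np.eye(3)-np.outer(d,d))@(X-o)) for o,d in L)
E
python3 - <<'E'
from h import *
S=lambda x,y:(230+(x+.5)/4-.5,130+(y+.5)/4-.5)
T=lambda x,y:(200+(x+.5)/4-.5,140+(y+.5)/4-.5)
# foot tops
for nm,s,t in(('base',(575,85),(198,262)),('cupL',(467,181),(431,152)),('cupR',(278,295),(630,174)),('handleL',(315,148),(467,305)),('handleR',(204,214),(592,318)),
   ('clip',(137,374),(744,219)),('ptr',(97,395),(752,270))):
    X,e=tri(S(*s),T(*t));print(nm,X.round(1),round(e,1))
P=np.array([onz('top',*T(*p),112)[:2] for p in((392,104),(703,130),(693,264),(380,238))]);print(P.round(1))
print([np.linalg.norm(P[i]-P[i-1]).round() for i in range(4)])
ydir=(P[0]-P[1]+P[3]-P[2]);ydir/=np.linalg.norm(ydir);xdir=np.array([ydir[1],-ydir[0]])
c=P.mean(0);o=c-22*xdir;yaw=np.arctan2(xdir[1],xdir[0]);print('oven',o,'yaw',yaw)
def W(p):return np.r_[o+p[0]*xdir+p[1]*ydir,p[2]]
print('handle',W((-101,0,150)),proj('top',W((-101,0,150))),proj('scene',W((-101,0,150))))
# clip angle
for n,pts in(('scene',[S(137,374),S(118,352),S(157,395)]),('top',[T(744,219)])):
  for p in pts:
    q,d=ray(n,*p);nn=np.r_[ydir,0];w=W((117,-184,104));k=((w-q)@nn)/(d@nn);X=q+k*d-w
    rx=-X[:2]@xdir;print(n,'rad',np.hypot(rx,X[2]),'ang',np.arctan2(X[2],rx))
E
```

```text
base [517.  263.1  72.7] 1.1
cupL [591.8  39.  179.6] 0.3
cupR [ 568.7 -136.8  179. ] 0.1
handleL [459.3   9.1 144. ] 0.3
handleR [ 446.6 -100.7  144. ] 1.2
clip [ 531.5 -241.1  151.1] 0.9
ptr [ 493.6 -253.4  103.5] 0.4
[[ 655.7   77. ]
 [ 625.5 -212.5]
 [ 498.9 -197.8]
 [ 528.3   88.7]]
[np.float64(128.0), np.float64(291.0), np.float64(128.0), np.float64(288.0)]
oven [555.19459052 -58.89111816] yaw -0.10294908397801078
handle [454.72934293 -48.51161792 150.        ] [332.67165679 216.66408116] [294.22902416 174.19892561]
scene rad 131.35052205290924 ang 0.35759286943445245
scene rad 153.9428797427194 ang 0.3261257609040363
scene rad 108.87416458692962 ang 0.4307403594400669
top rad 125.85190828991563 ang 0.31578453121247846
```

play_rows(
  series=[
    [0.012,-0.014,0.02,0,0,-3,0],
    [0.036,-0.042,0.04,0,0,-8,0],
    [0.066,-0.077,0.05,0,0,-13,0],
    [0.097,-0.112,0.05,0,0,-19,0],
    [0.127,-0.147,0.05,0,0,-25,0],
  ],
)

```text
clock: 0.6
tool_pos: [338.1, 332.9, 281.5]
tcp_rot: [0.0, 0.413, 0.911, 0.0]
ft_force: [0.6, 1.1, -0.1]
grip_width: 1.002
grasp_force: 0.0
```

play_rows(
  series=[
    [0.03,-0.035,0,0,0,-6,0],
    [0.06,-0.07,0,0,0,-12,0],
    [0.09,-0.105,0,0,0,-18,0],
    [0.12,-0.14,0,0,0,-24,0],
    [0.15,-0.175,0,0,0,-30,0],
  ],
)

```text
clock: 1.1
tool_pos: [487.9, 157.4, 280.8]
tcp_rot: [-0.0, 0.635, 0.772, -0.0]
ft_force: [0.5, 1.2, -0.0]
grip_width: 1.001
grasp_force: 0.0
```

play_rows(
  series=[
    [0.03,-0.035,0,0,0,-5,0],
    [0.06,-0.07,0,0,0,-10,0],
    [0.085,-0.1,0,0,0,-14.5,0],
    [0.1,-0.115,0,0,0,-17.2,0],
    [0.105,-0.12,0,0,0,-17.2,0],
  ],
)

```text
clock: 1.6
tool_pos: [593.0, 36.9, 279.5]
tcp_rot: [-0.001, 0.743, 0.669, -0.001]
ft_force: [-0.8, 0.1, -0.1]
grip_width: 0.999
grasp_force: 0.0
```

```bash
cat >> h.py <<'E'
from scipy.spatial.transform import Rotation as Ro
def wcap(f):
    s=r.get_state();im=cap('wrist',f);return s,im
def wonz(s,u,v,z):
    c=r.camera_info('wrist');M=np.array(c['tool_from_camera']);Rt=Ro.from_quat(np.array(s['tcp_rot'])[[1,2,3,0]]).as_matrix()
    d=Rt@M[:3,:3]@np.linalg.solve(np.array(c['camera_matrix']),[u,v,1]);o=Rt@M[:3,3]+s['tool_pos']
    return o+d*(z-o[2])/d[2]
def wproj(s,X):
    c=r.camera_info('wrist');M=np.linalg.inv(np.array(c['tool_from_camera']));Rt=Ro.from_quat(np.array(s['tcp_rot'])[[1,2,3,0]]).as_matrix()
    p=np.array(c['camera_matrix'])@(M[:3,:3]@(Rt.T@(np.array(X)-s['tool_pos']))+M[:3,3]);return p[:2]/p[2]
E
python3 - <<'E'
from h import *
s,im=wcap('w1');print(s['clock'],s['tool_pos'],s['tcp_rot'],s['qpos'].round(2))
for X in((592,39,182),(569,-137,182)):print(wproj(s,X))
E
```

```text
1.6 [593.01574924  36.94793265 279.52473092] [-7.15388994e-04  7.42906826e-01  6.69393731e-01 -9.84309584e-04] [-0.05  0.26  0.43  1.75 -0.    1.62]
[313.32874551 201.09584548]
[309.505646   362.34585221]
```

View pics/w1.png

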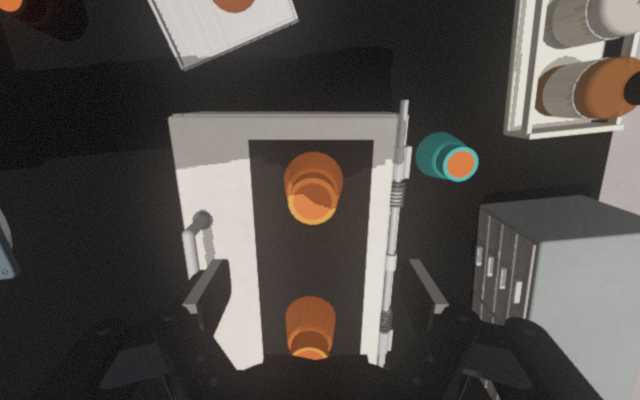

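play_rows(
  series=[
    [-0.0015,0.0027,-0.03,0,0,0,0],
    [-0.0015,0.0027,-0.07,0,0,0,0],
    [-0.0015,0.0027,-0.1,0,0,0,0],
    [-0.0015,0.0027,-0.118,0,0,0,0.1],
    [-0.0015,0.0027,-0.1235,0,0,0,0.2],
  ],
)

```text
clock: 2.15
tool_pos: [587.7, 43.3, 154.6]
tcp_rot: [-0.002, 0.741, 0.671, -0.002]
ft_force: [-0.5, 1.3, 0.3]
grip_width: 0.799
grasp_force: 0.0
```

play_rows(
  series=[
    [0,0,0,0,0,0,1],
    [0,0,0,0,0,0,1],
    [0,0,0,0,0,0,1],
    [0,0,0,0,0,0,1],
    [0,0,0,0,0,0,1],
  ],
)

```text
clock: 2.65
tool_pos: [591.7, 41.9, 159.6]
tcp_rot: [0.001, 0.742, 0.671, 0.001]
ft_force: [-0.1, 0.0, 3.6]
grip_width: 0.472
grasp_force: 60.7
```

play_rows(
  series=[
    [0,0,0.01,0,0,0,1],
    [0,0,0.03,0,0,0,1],
    [-0.005,0.01,0.06,0,0,0,1],
    [-0.02,0.035,0.08,0,0,0,1],
    [-0.035,0.07,0.09,0,0,0,1],
  ],
)

```text
clock: 3.15
tool_pos: [556.5, 111.1, 250.9]
tcp_rot: [0.001, 0.743, 0.669, 0.001]
ft_force: [1.0, 0.1, -0.6]
grip_width: 0.468
grasp_force: 60.6
```

play_rows(
  series=[
    [-0.015,0.03,0,0,0,0,1],
    [-0.028,0.06,0,0,0,0,1],
    [-0.038,0.08,0,0,0,0,1],
    [-0.04,0.088,0,0,0,0,1],
    [-0.04,0.088,0,0,0,0,1],
  ],
)

```text
clock: 3.65
tool_pos: [515.6, 200.4, 248.1]
tcp_rot: [0.0, 0.741, 0.671, 0.0]
ft_force: [-0.4, -0.0, 0.2]
grip_width: 0.466
grasp_force: 60.6
```

```bash
python3 - <<'E'
from h import *
r.capture('wrist')
s,im=wcap('w2');print(s['clock'],s['tool_pos'],s['tcp_rot'],s['grip_width'],s['ft_force'])
print(wproj(s,(517,263,74)))
E
```

```text
3.7 [515.96138711 199.51649823 247.96805652] [ 4.33440528e-04  7.41796221e-01  6.70625207e-01 -1.00907563e-04] 0.472308954347964 [ 0.03214306 -0.1234039  -0.48073848]
[309.19648869 121.31972736]
```

View pics/w2.png

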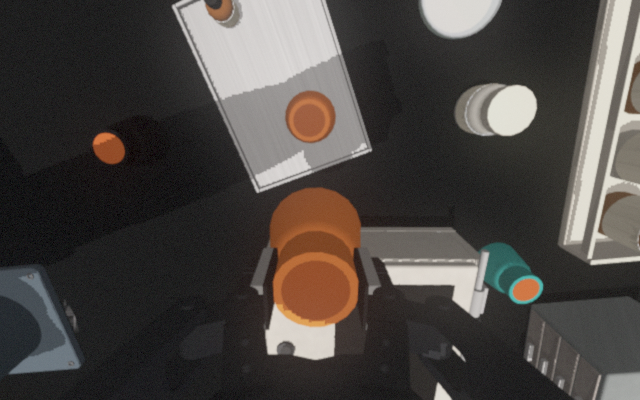

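```bash
cat >> h.py <<'E'
from scipy.optimize import least_squares
def foot(s,im,z,cen,rpx,lo=20,hi=160):
    """outer foot-rim: strongest outward drop/edge of orange mask along rays in given angle span; fit circle of radius 21 at z"""
    hsv=cv2.cvtColor(im[:,:,::-1].copy(),cv2.COLOR_BGR2HSV)
    m=cv2.inRange(hsv,(3,120,60),(20,255,255)).astype(float);m=cv2.GaussianBlur(m,(0,0),.8)
    P=[]
    for a in np.radians(np.arange(lo,hi,4)):
        t=np.arange(rpx*.7,rpx*1.5,.1)
        v=cv2.remap(m.astype(np.float32),(cen[0]+t*np.cos(a)).astype(np.float32)[None],(cen[1]+t*np.sin(a)).astype(np.float32)[None],1)[0]
        k=np.where(v<127)[0]
        if len(k) and k[0]>0:P.append(wonz(s,cen[0]+t[k[0]]*np.cos(a),cen[1]+t[k[0]]*np.sin(a),z)[:2])
    P=np.array(P);f=least_squares(lambda c:np.hypot(*(P-c[:2]).T)-c[2],[*P.mean(0),21],loss='soft_l1')
    g=least_squares(lambda c:np.hypot(*(P-c).T)-21,P.mean(0),loss='soft_l1')
    return f.x.round(2),g.x.round(2),np.abs(f.fun).max().round(2),len(P)
E
python3 - <<'E'
from h import *
s=r.get_state();im=cv2.imread('pics/w2.png')[:,:,::-1]
z=s['tool_pos'][2]
print(foot(s,im,z+22.4,(316,285),41,60,122))
print(foot(s,im,74,(311,118),22,20,160))
print('col',im[60:160,311,0].tolist());print('row',im[118,280:345,0].tolist())
print('heldcol',im[240:335,316,0].tolist());print('heldrow',im[283,262:372,0].tolist())
E
```

```text
(array([517.42, 201.67,  26.13]), array([516.81, 196.38]), np.float64(0.4), 16)
(array([518.58, 266.5 ,  25.02]), array([518.36, 261.69]), np.float64(0.37), 35)
col [212, 214, 210, 211, 211, 209, 189, 163, 158, 158, 159, 157, 157, 157, 159, 157, 159, 157, 157, 157, 156, 158, 159, 158, 159, 159, 159, 158, 159, 157, 150, 143, 141, 140, 145, 150, 155, 162, 169, 183, 190, 192, 190, 184, 173, 161, 161, 160, 159, 159, 161, 158, 161, 160, 162, 160, 159, 158, 159, 160, 161, 160, 158, 159, 158, 158, 157, 159, 158, 159, 158, 158, 158, 158, 158, 159, 169, 184, 190, 190, 178, 149, 133, 140, 150, 153, 149, 151, 151, 150, 151, 151, 150, 149, 148, 152, 150, 150, 150, 151]
row [149, 148, 147, 149, 146, 131, 124, 131, 149, 177, 188, 190, 187, 176, 161, 158, 159, 160, 158, 160, 156, 158, 158, 160, 158, 159, 157, 157, 159, 160, 159, 159, 160, 159, 159, 159, 161, 160, 162, 160, 159, 157, 157, 162, 167, 182, 190, 193, 190, 180, 158, 147, 141, 133, 134, 142, 152, 152, 155, 156, 152, 154, 155, 155, 153]
heldcol [126, 128, 126, 126, 127, 128, 127, 127, 125, 128, 126, 131, 164, 183, 184, 187, 185, 184, 185, 
[... 215 characters left out ...]
151, 150, 152, 149, 151, 149, 152, 152, 152, 151, 151, 151, 150, 153, 150, 152, 150, 157, 177, 207, 220, 222, 222, 223, 221, 220, 218, 219, 220, 219, 218, 218, 217]
heldrow [87, 64, 42, 49, 44, 43, 41, 42, 46, 49, 91, 148, 182, 184, 184, 184, 184, 185, 183, 180, 163, 152, 151, 150, 149, 150, 151, 151, 149, 151, 150, 150, 152, 151, 151, 150, 151, 151, 151, 150, 149, 152, 151, 149, 151, 149, 150, 153, 151, 151, 151, 150, 149, 151, 150, 150, 150, 150, 151, 149, 151, 153, 152, 152, 150, 151, 152, 153, 149, 150, 151, 152, 150, 151, 152, 152, 151, 153, 151, 151, 150, 149, 149, 153, 152, 150, 156, 173, 185, 185, 186, 186, 183, 186, 185, 169, 114, 56, 49, 51, 46, 51, 49, 54, 49, 60, 80, 96, 98, 100]
```

```bash
python3 - <<'E'
from h import *
s=r.get_state();p=s['tool_pos'];print(p)
for dz in(20,22.4,25):
    h=wonz(s,315.35,289.9,p[2]+dz);print('held',h,h-p)
b=wonz(s,309.2,119.7,74);print('base',b)
M=np.array(r.camera_info('wrist')['tool_from_camera'])
print('depth', (np.linalg.inv(M)@np.r_[0,0,-22.4,1])[2])
E
```

```text
[516.16230995 199.04910649 247.80461594]
held [516.2843163  194.73612569 267.80461594] [ 0.12200635 -4.3129808  20.        ]
held [516.45368413 196.41511081 270.20461594] [ 0.29137418 -2.63399568 22.4       ]
held [516.63716595 198.23401137 272.80461594] [ 0.474856   -0.81509512 25.        ]
base [517.41946823 264.13910719  74.        ]
depth 139.6816178879213
```

play_rows(
  series=[
    [0.0005,0.02,-0.01,0,0,0,1],
    [0.001,0.048,-0.03,0,0,0,1],
    [0.001,0.0673,-0.07,0,0,0,1],
    [0.001,0.0673,-0.1,0,0,0,1],
    [0.001,0.0673,-0.115,0,0,0,1],
  ],
)

```text
clock: 4.25
tool_pos: [515.3, 265.5, 128.7]
tcp_rot: [-0.001, 0.742, 0.67, -0.003]
ft_force: [-0.2, 0.0, -1.5]
grip_width: 0.469
grasp_force: 60.6
```

play_rows(
  series=[
    [0,0,0,0,0,0,1],
    [0,0,0,0,0,0,1],
  ],
)

```text
clock: 4.45
tool_pos: [517.5, 266.3, 133.8]
tcp_rot: [0.0, 0.742, 0.67, 0.0]
ft_force: [0.6, 0.6, 0.3]
grip_width: 0.468
grasp_force: 60.6
```

```bash
python3 - <<'E'
from h import *
s=r.get_state();print(s)
E
```

```text
{'clock': 4.45, 'qpos': array([ 3.60100879e-01,  1.94600092e-01,  6.59279777e-02,  1.44107686e+00,
       -1.96837735e-04,  2.03360960e+00]), 'qd': array([ 0.00412811, -0.01856713,  0.03547918, -0.00371475,  0.00316973,
        0.00296865]), 'tau': array([ 7.83209642e-02, -3.82510579e+01,  3.09145868e+01,  5.08179981e-02,
        1.03740022e-03, -1.13203343e-03]), 'tool_pos': array([517.53668405, 266.2805283 , 133.82516788]), 'tcp_rot': array([2.82910366e-04, 7.42472787e-01, 6.69876016e-01, 4.51538047e-04]), 'ft_force': array([0.5510296 , 0.55547181, 0.28181872]), 'torque': array([ 0.03486789, -0.02635486,  0.03508965]), 'grasp_force': 60.64345836639404, 'grip_width': 0.4676211298723896}
```

Lower in small rows to about TCP z=84, watching force.

play_rows(
  series=[
    [-0.0003,0,-0.012,0,0,0,1],
    [-0.0003,0,-0.024,0,0,0,1],
    [-0.0003,0,-0.034,0,0,0,1],
    [-0.0003,0,-0.042,0,0,0,1],
    [-0.0003,0,-0.045,0,0,0,1],
  ],
)

```text
clock: 4.95
tool_pos: [515.3, 266.8, 86.0]
tcp_rot: [-0.0, 0.742, 0.67, -0.001]
ft_force: [0.2, 0.6, -0.2]
grip_width: 0.471
grasp_force: 60.6
```

play_rows(
  series=[
    [0,0,-0.003,0,0,0,1],
    [0,0,-0.006,0,0,0,1],
    [0,0,-0.006,0,0,0,1],
  ],
)

```text
clock: 5.25
tool_pos: [516.2, 267.1, 81.6]
tcp_rot: [-0.0, 0.742, 0.67, -0.0]
ft_force: [0.0, -0.1, -0.8]
grip_width: 0.469
grasp_force: 60.6
```

play_rows(
  series=[
    [0,0,-0.001,0,0,0,1],
    [0,0,-0.002,0,0,0,1],
    [0,0,-0.002,0,0,0,1],
  ],
)

```text
clock: 5.55
tool_pos: [516.5, 267.1, 80.0]
tcp_rot: [0.0, 0.742, 0.67, 0.0]
ft_force: [-0.4, -0.4, -0.9]
grip_width: 0.467
grasp_force: 60.6
```

play_rows(
  series=[
    [0,0,0,0,0,0,0.4],
    [0,0,0,0,0,0,0.2],
    [0,0,0,0,0,0,0],
    [0,0,0.02,0,0,0,0],
    [0,0,0.05,0,0,0,0],
  ],
)

```text
clock: 6.05
tool_pos: [514.4, 266.4, 127.6]
tcp_rot: [-0.001, 0.742, 0.67, -0.003]
ft_force: [-0.3, -0.0, -0.2]
grip_width: 0.996
grasp_force: 0.0
```

play_rows(
  series=[
    [0,0,0.03,0,0,0,0],
    [0,0,0.07,0,0,0,0],
    [0.001,-0.02,0.11,0,0,0,0],
    [0.001,-0.05,0.13,0,0,0,0],
    [0.001,-0.065,0.13,0,0,0,0],
  ],
)

```text
clock: 6.55
tool_pos: [519.3, 201.1, 264.8]
tcp_rot: [0.002, 0.742, 0.67, 0.004]
ft_force: [-0.1, 0.5, -0.3]
grip_width: 0.998
grasp_force: 0.0
```

```bash
python3 - <<'E'
from h import *
r.capture('wrist')
s,im=wcap('w3');print(s['clock'],s['tool_pos'],wproj(s,(517.4,264.1,102)),wproj(s,(569,-137,182)))
t=cap('top','t3')[180:232,200:300];sc=cap('scene','s3')[130:190,330:430]
cv2.imwrite('pics/c3.png',cv2.resize(np.vstack([cv2.resize(im[:,:,::-1][:240],(800,300)),np.hstack([cv2.resize(t,(400,208)),cv2.resize(sc,(400,208))])[:,:,::-1]]),(800,508)))
u,v=[int(round(x)) for x in wproj(s,(517.4,264.1,102))]
print(u,v);print('col',im[v-50:v+40,u,0].tolist());print('row',im[v,u-45:u+45,0].tolist())
E
```

```text
6.6 [518.63016083 199.24936142 262.23793843] [305.61717107 121.06135539] [388.31009299 477.59137658]
306 121
col [157, 158, 158, 155, 156, 157, 155, 158, 158, 159, 156, 158, 157, 157, 156, 156, 154, 152, 150, 149, 143, 140, 143, 141, 144, 150, 157, 165, 176, 187, 191, 191, 188, 179, 166, 159, 160, 158, 160, 159, 159, 159, 157, 160, 157, 158, 158, 158, 158, 158, 159, 160, 157, 159, 158, 158, 159, 159, 158, 157, 156, 157, 156, 157, 159, 157, 159, 166, 181, 188, 189, 183, 162, 143, 187, 212, 214, 215, 214, 215, 214, 214, 216, 215, 216, 215, 214, 215, 216, 215]
row [147, 145, 146, 147, 147, 148, 149, 147, 146, 148, 149, 148, 148, 147, 148, 149, 148, 149, 148, 144, 131, 126, 138, 167, 187, 188, 190, 182, 162, 159, 156, 158, 156, 159, 158, 159, 156, 157, 158, 158, 158, 156, 158, 158, 159, 159, 157, 158, 160, 158, 157, 158, 156, 160, 157, 158, 159, 157, 159, 159, 164, 183, 190, 191, 189, 178, 160, 146, 140, 131, 132, 136, 146, 150, 154, 150, 153, 152, 151, 150, 150, 152, 150, 154, 155, 154, 151, 153, 155, 154]
```

View pics/c3.png

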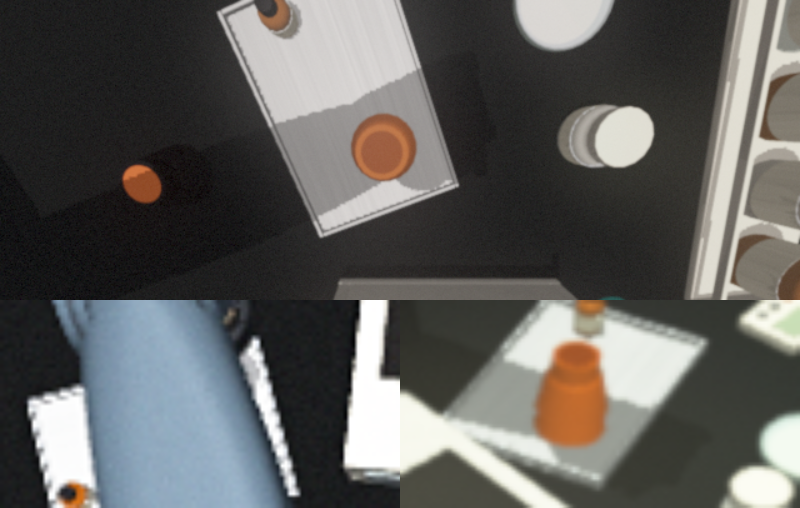

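play_rows(
  series=[
    [0.003,-0.02,0.004,0,0,0,0],
    [0.009,-0.06,0.01,0,0,0,0],
    [0.016,-0.105,0.014,0,0,0,0],
    [0.023,-0.15,0.018,0,0,0,0],
    [0.03,-0.195,0.018,0,0,0,0],
  ],
)

```text
clock: 7.25
tool_pos: [547.1, 7.0, 276.0]
tcp_rot: [-0.001, 0.741, 0.671, -0.001]
ft_force: [1.3, -0.0, 0.3]
grip_width: 1.001
grasp_force: 0.0
```

play_rows(
  series=[
    [0.006,-0.045,0,0,0,0,0],
    [0.013,-0.09,0,0,0,0,0],
    [0.018,-0.125,0,0,0,0,0],
    [0.02,-0.138,0,0,0,0,0],
    [0.02,-0.14,0,0,0,0,0],
  ],
)

```text
clock: 7.75
tool_pos: [567.1, -133.3, 275.2]
tcp_rot: [-0.002, 0.742, 0.67, -0.001]
ft_force: [0.3, 0.4, -0.0]
grip_width: 1.001
grasp_force: 0.0
```

play_rows(
  series=[
    [0,0,0,0,0,0,0],
    [0,0,0,0,0,0,0],
    [0,0,0,0,0,0,0],
  ],
)

```text
clock: 8.05
tool_pos: [567.4, -131.2, 278.0]
tcp_rot: [-0.0, 0.741, 0.671, 0.0]
ft_force: [-0.2, 0.8, 0.9]
grip_width: 0.999
grasp_force: 0.0
```

```bash
python3 - <<'E'
from h import *
s,im=wcap('w4');print(s['clock'],s['tool_pos'],s['tcp_rot'])
u,v=[int(round(x)) for x in wproj(s,(569,-137,182))]
print(u,v);print('col',im[v-50:v+45,u,0].tolist());print('row',im[v,u-45:u+45,0].tolist())
E
```

```text
8.05 [ 567.38922505 -131.20046545  278.02397242] [-6.36095265e-05  7.41183701e-01  6.71302225e-01  2.02163971e-04]
317 210
col [113, 132, 135, 134, 137, 136, 137, 136, 137, 137, 137, 137, 140, 137, 140, 142, 149, 155, 160, 165, 160, 141, 127, 128, 127, 125, 129, 142, 170, 185, 187, 184, 177, 160, 154, 155, 151, 154, 152, 155, 152, 153, 154, 156, 158, 167, 196, 213, 216, 215, 216, 215, 215, 217, 216, 216, 216, 215, 214, 216, 215, 215, 214, 215, 215, 214, 214, 214, 215, 219, 221, 221, 217, 181, 98, 74, 77, 75, 74, 76, 77, 73, 78, 75, 94, 165, 210, 222, 222, 224, 225, 222, 223, 224, 223]
row [85, 79, 80, 81, 80, 79, 77, 75, 79, 82, 78, 76, 80, 77, 76, 78, 76, 75, 84, 134, 193, 218, 221, 220, 220, 218, 215, 217, 216, 217, 215, 216, 216, 216, 216, 215, 216, 216, 216, 216, 216, 216, 216, 214, 215, 216, 216, 215, 216, 216, 216, 216, 217, 215, 214, 214, 214, 214, 214, 213, 215, 213, 203, 185, 205, 207, 206, 205, 185, 109, 73, 72, 70, 70, 69, 72, 69, 71, 72, 73, 70, 72, 72, 71, 71, 73, 70, 72, 73, 70]
```

View pics/w4.png

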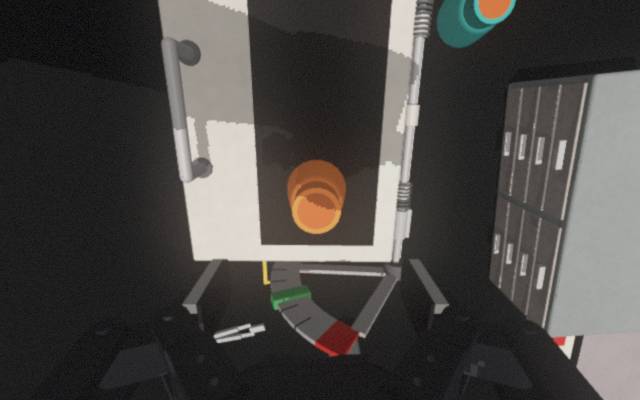

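play_rows(
  series=[
    [0.0011,-0.0062,-0.02,0,0,0,0],
    [0.0011,-0.0062,-0.06,0,0,0,0],
    [0.0011,-0.0062,-0.09,0,0,0,0],
    [0.0011,-0.0062,-0.111,0,0,0,0.1],
    [0.0011,-0.0062,-0.1185,0,0,0,0.2],
  ],
)

```text
clock: 8.6
tool_pos: [566.7, -137.6, 156.2]
tcp_rot: [-0.002, 0.742, 0.671, -0.001]
ft_force: [-1.0, -0.8, 0.3]
grip_width: 0.802
grasp_force: 0.0
```

play_rows(
  series=[
    [0,0,0,0,0,0,0.3],
    [0,0,0,0,0,0,1],
    [0,0,0,0,0,0,1],
    [0,0,0,0,0,0,1],
    [0,0,0,0,0,0,1],
  ],
)

```text
clock: 9.1
tool_pos: [569.7, -139.4, 161.5]
tcp_rot: [0.002, 0.742, 0.67, 0.001]
ft_force: [-0.4, -0.5, 4.8]
grip_width: 0.473
grasp_force: 60.6
```

```bash
python3 - <<'E'
from h import *
im=cv2.imread('pics/w4.png');print(r.get_state()['tool_pos'])
s={'tool_pos':np.array([567.389,-131.2,278.024]),'tcp_rot':np.array([-6.36e-5,.7411837,.6713022,2.02e-4])}
hsv=cv2.cvtColor(im,cv2.COLOR_BGR2HSV)
yaw=-.103;xd=np.array([np.cos(yaw),np.sin(yaw)]);yd=np.array([-xd[1],xd[0]]);o=np.array([555.2,-58.9])
def W(p):return np.r_[o+p[0]*xd+p[1]*yd,p[2]]
def ang(u,v,yy=-184):
    P=wonz(s,u,v,0);Q=wonz(s,u,v,300);w=W((117,yy,104));n=np.r_[yd,0]
    k=((w-P)@n)/((Q-P)@n);X=P+k*(Q-P)-w;rx=-X[:2]@xd;return np.array([np.hypot(rx,X[2]),np.arctan2(X[2],rx)]).round(3)
print('hinge proj',wproj(s,W((117,-184,104))), 'lid corners',wproj(s,W((-125,-168,110))),wproj(s,W((111,-168,110))))
for nm,lo,hi in(('green',(50,100,40),(80,255,255)),('red',(0,150,60),(3,255,255)),('yellow',(20,130,80),(32,255,255))):
    m=cv2.inRange(hsv,lo,hi);k,l,st,c=cv2.connectedComponentsWithStats(m)
    i=1+np.argmax(st[1:,4]);pts=cv2.findNonZero((l==i).astype(np.uint8));bx=cv2.boxPoints(cv2.minAreaRect(pts))
    print(nm,st[i],c[i].round(1),ang(*c[i]));print([(b.round(1).tolist(),ang(*b).tolist(),ang(*b,-181).tolist()) for b in bx])
cv2.imwrite('pics/c4.png',cv2.resize(im[250:365,240:420],(800,511),interpolation=cv2.INTER_CUBIC))
E
```

```text
[ 569.6752934  -139.44906628  161.53114574]
hinge proj [394.07120499 271.14016827] lid corners [192.3833653  261.69706521] [391.47533872 262.0672038 ]
green [271 292  40  18 187] [286.2 298.6] [137.9     0.401]
[([270.5, 295.0], [151.956, 0.321], [152.629, 0.348]), ([309.6000061035156, 291.29998779296875], [110.484, 0.382], [112.058, 0.417]), ([311.0, 305.70001220703125], [120.023, 0.575], [122.124, 0.601]), ([271.8999938964844, 309.3999938964844], [156.61, 0.471], [157.785, 0.494])]
red [315 321  44  35 881] [337.  339.4] [134.891   0.958]
[([313.29998779296875, 344.79998779296875], [152.279, 0.87], [154.637, 0.883]), ([334.3999938964844, 315.0], [111.022, 0.793], [113.858, 0.813]), ([360.5, 333.3999938964844], [117.518, 1.073], [120.708, 1.081]), ([339.5, 363.29998779296875], [155.789, 1.051], [158.366, 1.058])]
yellow [263 262   7  23 102] [265. 274.] [1.56782e+02 4.30000e-02]
[([263.0, 262.0], [165.132, -0.13], [163.524, -0.099]), ([269.0, 262.0], [157.471, -0.136], [155.951, -0.104]), ([269.0, 284.0], [151.362, 0.183], [151.459, 0.213]), ([263.0, 284.0], [158.053, 0.175], [158.009, 0.204])]
```

View pics/c4.png

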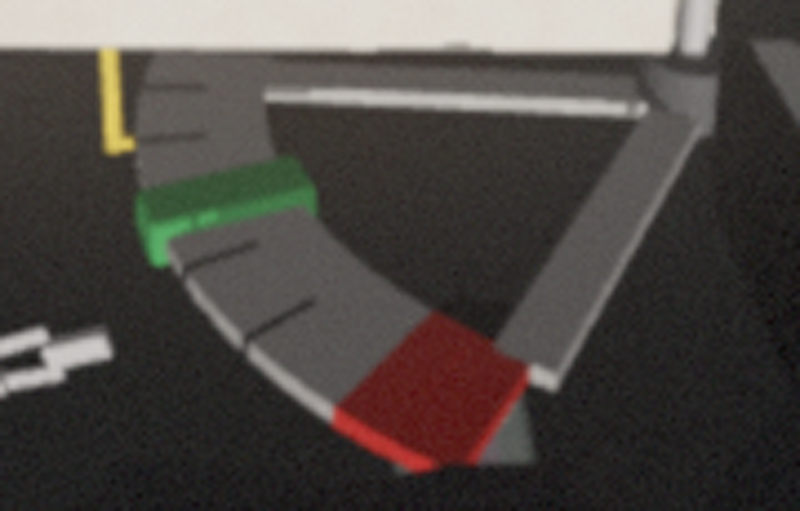

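```bash
cat > q.py <<'E'
from h import *
s={'tool_pos':np.array([567.389,-131.2,278.024]),'tcp_rot':np.array([-6.36e-5,.7411837,.6713022,2.02e-4])}
yaw=-.103;xd=np.array([np.cos(yaw),np.sin(yaw)]);yd=np.array([-xd[1],xd[0]]);o=np.array([555.2,-58.9])
def W(p):return np.r_[o+p[0]*xd+p[1]*yd,p[2]]
def ang(u,v,yy=-184):
    P=wonz(s,u,v,0);Q=wonz(s,u,v,300);w=W((117,yy,104));n=np.r_[yd,0]
    k=((w-P)@n)/((Q-P)@n);X=P+k*(Q-P)-w;rx=-X[:2]@xd;return np.array([np.hypot(rx,X[2]),np.arctan2(X[2],rx)]).round(3)
E
python3 - <<'E'
from q import *
f=lambda x,y:(240+x*.225,250+y*.2245)
for n,p in dict(t1=(148,87),t1i=(205,87),t2=(140,139),t2i=(203,135),cl_lo_out=(138,197),cl_lo_in=(297,157),cl_hi_out=(148,233),cl_hi_in=(316,187),t3=(183,270),t3i=(258,242),t4=(245,343),t4i=(313,302),red=(335,410),redi=(433,312)).items():
    print(n,*[(a,(np.degrees(a[1])).round(1)) for a in(ang(*f(*p)),ang(*f(*p),-182))])
E
```

```text
t1 (array([ 1.48085e+02, -2.10000e-02]), np.float64(-1.2)) (array([1.4753e+02, 1.0000e-03]), np.float64(0.1))
t1i (array([ 1.32298e+02, -2.40000e-02]), np.float64(-1.4)) (array([131.9,   0. ]), np.float64(0.0))
t2 (array([148.411,   0.149]), np.float64(8.5)) (array([148.388,   0.169]), np.float64(9.7))
t2i (array([132.171,   0.153]), np.float64(8.8)) (array([132.331,   0.176]), np.float64(10.1))
cl_lo_out (array([151.172,   0.312]), np.float64(17.9)) (array([151.594,   0.331]), np.float64(19.0))
cl_lo_in (array([110.024,   0.275]), np.float64(15.8)) (array([110.774,   0.3  ]), np.float64(17.2))
cl_hi_out (array([151.991,   0.406]), np.float64(23.3)) (array([152.652,   0.423]), np.float64(24.2))
cl_hi_in (array([109.459,   0.397]), np.float64(22.7)) (array([110.544,   0.421]), np.float64(24.1))
t3 (array([149.149,   0.51 ]), np.float64(29.2)) (array([150.094,   0.526]), np.float64(30.1))
t3i (array([130.325,   0.506]), np.float64(29.0)) (array([131.456,   0.524]), np.float64(30.0))
t4 (array([149.361,   0.693]), np.float64(39.7)) (array([150.682,   0.705]), np.float64(40.4))
t4i (array([130.86 ,   0.688]), np.float64(39.4)) (array([132.363,   0.702]), np.float64(40.2))
red (array([148.803,   0.866]), np.float64(49.6)) (array([150.402,   0.875]), np.float64(50.1))
redi (array([114.531,   0.851]), np.float64(48.8)) (array([116.464,   0.863]), np.float64(49.4))
```

```bash
python3 - <<'E'
from q import *
im=cv2.imread('pics/w4.png').astype(int)
for u in (272,274,280,286,292,298,304,308):
    print(u,'G-R',(im[283:314,u,1]-im[283:314,u,2]).tolist())
for yy in(-178,-180,-182):print(yy,[ang(240+x*.225,250+y*.2245,yy).tolist() for x,y in((148,233),(316,187),(180,243),(316,209),(138,197),(297,157))])
E
```

```text
272 G-R [-7, -3, -6, -5, -4, -4, -4, -5, -2, 9, 29, 34, 40, 42, 45, 51, 49, 52, 53, 48, 46, 37, 36, 24, 8, 1, 2, -2, -1, -1, -2]
274 G-R [-6, -7, -7, -5, -4, -5, -5, -2, 4, 17, 26, 27, 29, 31, 31, 36, 41, 56, 71, 75, 76, 78, 76, 78, 73, 67, 45, 8, -2, -1, -3]
280 G-R [-7, -6, -5, -5, -3, -6, -2, 8, 23, 29, 28, 28, 31, 27, 31, 42, 64, 75, 76, 53, 14, -2, -4, -4, -3, -2, -4, -2, -3, -4, -4]
286 G-R [-3, -5, -6, -5, -4, -1, 12, 26, 27, 27, 28, 27, 30, 34, 52, 65, 70, 56, 25, -2, -2, -3, -2, -5, -2, -1, -3, -5, -5, -2, -3]
292 G-R [-4, -4, -8, -4, 3, 20, 24, 27, 27, 30, 29, 29, 35, 42, 54, 52, 39, 12, 0, -3, -4, -5, -3, -5, -3, -3, -3, -7, -3, -4, -5]
298 G-R [-5, -4, -4, 7, 24, 27, 27, 27, 27, 32, 32, 37, 49, 53, 53, 26, 0, -5, -3, -4, -4, -3, -4, -5, -5, -3, -2, -5, -5, -4, -3]
304 G-R [-6, 3, 16, 26, 27, 27, 28, 26, 28, 35, 43, 51, 52, 40, 10, -1, -4, -5, -4, -3, -5, -5, -3, -6, -5, -3, -3, -2, -4, -4, -5]
308 G-R [-6, -3, -4, -2, 3, 15, 26, 28, 32, 44, 51, 51, 43, 25, 4, -1, -5, -4, -5, -4, -4, -5, -5, -5, -4, -2, -4, -4, -3, -4, -4]
-178 [[154.106, 0.456], [112.892, 0.467], [148.975, 0.499], [116.809, 0.531], [152.59, 0.367], [112.489, 0.351]]
-180 [[153.358, 0.44], [111.689, 0.444], [148.064, 0.483], [115.485, 0.511], [152.067, 0.349], [111.596, 0.326]]
-182 [[152.652, 0.423], [110.544, 0.421], [147.193, 0.466], [114.21, 0.49], [151.594, 0.331], [110.774, 0.3]]
```

```bash
python3 - <<'E'
from q import *
U=(280,286,292,298,304)
lo=(290.3,289,287.6,286.3,284.8);bd=(298.4,297,296,294.3,292.6);bt=(302.4,300.8,299.5,298,296.5)
def off(V,yy,phi):
    A=np.array([ang(u,v,yy) for u,v in zip(U,V)]);return A[:,0]*np.sin(A[:,1]-phi)
def f(p,use):
    R=[]
    if 'l' in use:R.append(off(lo,p[1],p[0])+8)
    if 'b' in use:R.append(off(bd,p[1],p[0])-8)
    if 't' in use:R.append(off(bt,-182,p[0])-8)
    return np.concatenate(R)
for use in('lb','lt','bt','lbt'):
    q=least_squares(f,[.4,-179],args=(use,),x_scale=[.01,1],diff_step=1e-3);print(use,q.x.round(3),q.fun.round(2))
E
```

```text
lb [   0.37  -180.148] [ 1.22  1.4   1.22  1.22  0.93 -1.17 -1.19 -0.57 -1.08 -1.57]
lt [   0.388 -179.322] [-0.13 -0.02 -0.    0.18 -0.05  0.   -0.21  0.11  0.09  0.03]
bt [   0.388 -177.414] [-0.3  -0.21  0.51  0.22 -0.22  0.01 -0.2   0.11  0.09  0.03]Traceback (most recent call last):
  File "<stdin>", line 13, in <module>
    return func(*args, **kwargs)
    result = trf(vector_fun.fun, vector_fun.jac, x0, f0, J0, lb, ub, ftol, xtol,
                 gtol, max_nfev, x_scale, loss_function, tr_solver,
                 tr_options.copy(), verbose, callback=callback_wrapped)
    return trf_no_bounds(
        fun, jac, x0, f0, J0, ftol, xtol, gtol, max_nfev, x_scale,
        loss_function, tr_solver, tr_options, verbose, callback=callback)
    J = jac(x)
    self._update_jac()
    ~~~~~~~~~~~~~~~~^^
    self.J = self.jac_wrapped(xp_copy(self.x), f0=self.f)
             ~~~~~~~~~~~~~~~~^^^^^^^^^^^^^^^^^^^^^^^^^^^^
    J, dct = approx_derivative(
             ~~~~~~~~~~~~~~~~~^
        self.fun,
        ^^^^^^^^^
    ...<2 lines>...
        **self.finite_diff_options,
        ^^^^^^^^^^
[... 411 characters left out ...]
np.atleast_1d(self.fun(x, *self.args, **self.kwargs))
                      ~~~~~~~~^^^^^^^^^^^^^^^^^^^^^^^^^^^^^^
    return np.atleast_1d(self.fun(x))
                         ~~~~~~~~^^^
    return self.f(x, *self.args, **self.kwargs)
           ~~~~~~^^^^^^^^^^^^^^^^^^^^^^^^^^^^^^
  File "<stdin>", line 8, in f
  File "<stdin>", line 5, in off
  File "q.py", line 6, in ang
    P=wonz(s,u,v,0);Q=wonz(s,u,v,300);w=W((117,yy,104));n=np.r_[yd,0]
                      ~~~~^^^^^^^^^^^
  File "h.py", line 22, in wonz
    c=r.camera_info('wrist');M=np.array(c['tool_from_camera']);Rt=Ro.from_quat(np.array(s['tcp_rot'])[[1,2,3,0]]).as_matrix()
ValueError: time passes only in moves, steps and waits
```

play_rows(
  series=[
    [0,0,0.01,0,0,0,1],
    [0,0,0.03,0,0,0,1],
    [-0.002,0.01,0.06,0,0,0,1],
    [-0.006,0.04,0.085,0,0,0,1],
    [-0.012,0.08,0.1,0,0,0,1],
  ],
)

```text
clock: 9.6
tool_pos: [557.1, -59.9, 261.8]
tcp_rot: [0.001, 0.743, 0.669, 0.001]
ft_force: [-0.3, 0.6, -0.1]
grip_width: 0.464
grasp_force: 60.5
```

play_rows(
  series=[
    [-0.007,0.045,0,0,0,0,1],
    [-0.014,0.09,0,0,0,0,1],
    [-0.021,0.135,0,0,0,0,1],
    [-0.028,0.18,0,0,0,0,1],
    [-0.034,0.22,0,0,0,0,1],
  ],
)

```text
clock: 10.1
tool_pos: [521.7, 162.9, 259.7]
tcp_rot: [-0.0, 0.742, 0.671, 0.0]
ft_force: [-0.0, -0.2, -0.7]
grip_width: 0.464
grasp_force: 60.5
```

play_rows(
  series=[
    [-0.005,0.025,0,0,0,0,1],
    [-0.006,0.037,0,0,0,0,1],
    [-0.006,0.039,0,0,0,0,1],
    [-0.006,0.039,0,0,0,0,1],
    [-0.006,0.039,0,0,0,0,1],
  ],
)

```text
clock: 10.6
tool_pos: [516.9, 198.5, 259.3]
tcp_rot: [0.0, 0.743, 0.67, -0.0]
ft_force: [0.2, -0.2, -0.6]
grip_width: 0.471
grasp_force: 60.5
```

```bash
python3 - <<'E'
from h import *
s,im=wcap('w5');print(s['clock'],s['tool_pos'],s['tcp_rot'])
print(wproj(s,(517.1,263.8,102)))
print('col',im[70:155,306,0].tolist());print('row',im[120,275:340,0].tolist())
print('heldcol',im[240:335,316,0].tolist());print('heldrow',im[283,262:372,0].tolist())
E
```

```text
10.6 [516.8630466  198.50549174 259.28573301] [ 2.41355076e-04  7.42568285e-01  6.69770266e-01 -2.72574084e-04]
[307.80461242 120.54653813]
col [162, 158, 158, 161, 159, 159, 159, 157, 160, 156, 154, 154, 155, 153, 157, 157, 155, 154, 156, 149, 143, 140, 139, 141, 144, 148, 155, 163, 176, 189, 192, 191, 192, 181, 166, 160, 159, 160, 157, 160, 159, 160, 159, 159, 161, 158, 159, 160, 160, 160, 158, 159, 159, 157, 158, 159, 158, 160, 156, 157, 156, 159, 158, 159, 159, 159, 157, 159, 175, 187, 192, 188, 174, 146, 135, 146, 150, 151, 150, 150, 156, 183, 198, 200, 200]
row [146, 148, 151, 151, 149, 152, 147, 146, 133, 126, 131, 160, 188, 191, 191, 183, 171, 159, 159, 158, 159, 157, 159, 158, 156, 158, 158, 159, 159, 159, 158, 158, 159, 160, 157, 159, 158, 158, 158, 158, 159, 159, 160, 160, 160, 158, 161, 157, 161, 169, 186, 191, 191, 188, 173, 155, 146, 137, 134, 135, 138, 150, 155, 154, 152]
heldcol [147, 175, 185, 186, 186, 186, 186, 186, 184, 165, 147, 151, 151, 149, 151, 150, 152, 151, 150, 149, 151, 151, 151, 151, 151, 152, 149, 149, 150, 149, 150, 152, 150, 152, 150, 150, 151, 152, 151, 153, 151, 152, 150, 151, 151, 150, 151, 151, 149, 151, 149, 151, 152, 153, 152, 149, 151, 151, 151, 151, 151, 150, 151, 152, 152, 150, 151, 151, 153, 171, 185, 186, 185, 186, 185, 189, 207, 219, 218, 219, 220, 218, 219, 219, 218, 219, 218, 218, 219, 220, 219, 220, 219, 220, 218]
heldrow [88, 70, 45, 41, 46, 48, 42, 40, 40, 49, 58, 108, 162, 182, 184, 183, 184, 185, 182, 171, 154, 148, 149, 149, 151, 149, 151, 150, 148, 150, 148, 150, 150, 152, 149, 149, 152, 150, 150, 150, 151, 152, 152, 150, 148, 151, 151, 148, 152, 152, 152, 151, 149, 150, 151, 151, 153, 149, 151, 151, 152, 154, 150, 150, 149, 152, 151, 151, 153, 152, 153, 153, 150, 150, 151, 151, 148, 152, 151, 151, 151, 151, 148, 151, 151, 152, 152, 161, 180, 185, 186, 186, 185, 183, 174, 138, 66, 48, 49, 50, 51, 48, 49, 48, 48, 60, 84, 95, 95, 95]
```

```bash
python3 - <<'E'
from h import *
s=r.get_state();p=s['tool_pos'];print(p)
for dz in(20.5,22.4):
    print(wonz(s,315.4,279.0,p[2]+dz)-p)
E
```

```text
[516.86533371 198.48670345 259.30588026]
[ 0.8154294   2.06944036 20.5       ]
[ 0.94187956  3.30356147 22.4       ]
```

play_rows(
  series=[
    [0,0.02,-0.005,0,0,0,1],
    [0,0.045,-0.02,0,0,0,1],
    [0,0.06,-0.05,0,0,0,1],
    [0,0.0632,-0.08,0,0,0,1],
    [0,0.0632,-0.092,0,0,0,1],
  ],
)

```text
clock: 11.15
tool_pos: [515.0, 261.9, 163.5]
tcp_rot: [-0.001, 0.742, 0.67, -0.003]
ft_force: [-0.3, -0.4, -0.5]
grip_width: 0.468
grasp_force: 60.5
```

play_rows(
  series=[
    [0,0,0,0,0,0,1],
    [0,0,0,0,0,0,1],
    [0,0,0,0,0,0,1],
  ],
)

```text
clock: 11.45
tool_pos: [517.8, 262.9, 169.7]
tcp_rot: [0.001, 0.742, 0.67, 0.002]
ft_force: [-0.6, 1.0, -0.6]
grip_width: 0.469
grasp_force: 60.5
```

play_rows(
  series=[
    [-0.0006,-0.001,-0.015,0,0,0,1],
    [-0.0006,-0.001,-0.03,0,0,0,1],
    [-0.0006,-0.001,-0.042,0,0,0,1],
    [-0.0006,-0.001,-0.05,0,0,0,1],
    [-0.0006,-0.001,-0.054,0,0,0,1],
  ],
)

```text
clock: 11.95
tool_pos: [515.2, 261.8, 111.9]
tcp_rot: [-0.0, 0.742, 0.67, -0.001]
ft_force: [0.7, 0.1, -1.1]
grip_width: 0.467
grasp_force: 60.5
```

play_rows(
  series=[
    [0,0,-0.001,0,0,0,1],
    [0,0,-0.002,0,0,0,1],
    [0,0,-0.002,0,0,0,1],
  ],
)

```text
clock: 12.25
tool_pos: [516.2, 262.3, 111.8]
tcp_rot: [0.0, 0.742, 0.67, 0.0]
ft_force: [0.5, -0.0, -1.0]
grip_width: 0.469
grasp_force: 60.5
```

play_rows(
  series=[
    [0,0,-0.001,0,0,0,1],
    [0,0,-0.002,0,0,0,1],
    [0,0,-0.002,0,0,0,1],
  ],
)

```text
clock: 12.55
tool_pos: [516.2, 262.2, 109.8]
tcp_rot: [0.0, 0.742, 0.67, 0.001]
ft_force: [0.4, -0.2, 1.0]
grip_width: 0.471
grasp_force: 60.6
```

play_rows(
  series=[
    [0,0,0,0,0,0,0.4],
    [0,0,0,0,0,0,0.2],
    [0,0,0,0,0,0,0],
    [0,0,0.02,0,0,0,0],
    [0,0,0.05,0,0,0,0],
  ],
)

```text
clock: 13.05
tool_pos: [514.0, 261.4, 157.0]
tcp_rot: [-0.001, 0.742, 0.67, -0.003]
ft_force: [0.2, 0.4, -0.4]
grip_width: 1.002
grasp_force: 0.0
```

play_rows(
  series=[
    [0,0,0.03,0,0,0,0],
    [0,-0.005,0.07,0,0,0,0],
    [0,-0.03,0.1,0,0,0,0],
    [0,-0.055,0.1,0,0,0,0],
    [0,-0.065,0.1,0,0,0,0],
  ],
)

```text
clock: 13.55
tool_pos: [516.7, 195.8, 261.1]
tcp_rot: [0.001, 0.742, 0.67, 0.001]
ft_force: [0.4, 0.9, 0.3]
grip_width: 0.997
grasp_force: 0.0
```

play_rows(
  series=[
    [0,0,0,0,0,0,0],
    [0,0,0,0,0,0,0],
  ],
)

```text
clock: 13.75
tool_pos: [515.3, 197.4, 257.9]
tcp_rot: [-0.001, 0.742, 0.67, -0.001]
ft_force: [-1.1, 0.6, -0.0]
grip_width: 1.002
grasp_force: 0.0
```

```bash
python3 - <<'E'
from h import *
s,im=wcap('w6');print(s['clock'],s['tool_pos'],s['tcp_rot'])
u,v=[int(round(x)) for x in wproj(s,(517.1,263.8,130))];print(wproj(s,(517.1,263.8,130)))
print('col',v-45,im[v-45:v+40,u,0].tolist());print('row',u-40,im[v,u-40:u+40,0].tolist())
sc=cap('scene','s6')[:,:,::-1];m=cv2.inRange(cv2.cvtColor(sc,cv2.COLOR_BGR2HSV),(5,170,100),(18,255,255))
k,l,st,c=cv2.connectedComponentsWithStats(m)
for i in range(1,k):
    if st[i,4]>100:print(st[i])
print(proj('scene',(517.1,263.8,130)),proj('scene',(517.1,263.8,4)))
E
```

```text
13.75 [515.30233649 197.44014377 257.93979332] [-0.00089647  0.7420125   0.67038498 -0.00079123]
[309.14152099 121.13555789]
col 76 [160, 159, 157, 155, 152, 153, 154, 154, 153, 152, 153, 151, 142, 139, 144, 141, 143, 148, 157, 162, 173, 184, 192, 192, 189, 189, 176, 163, 158, 162, 158, 160, 159, 160, 159, 157, 159, 160, 158, 156, 157, 157, 158, 156, 158, 157, 157, 160, 156, 158, 158, 157, 158, 157, 156, 158, 157, 156, 156, 157, 156, 157, 158, 158, 166, 181, 188, 188, 187, 174, 161, 190, 212, 215, 216, 215, 215, 215, 216, 214, 216, 215, 215, 214, 213]
row 269 [148, 150, 148, 149, 145, 146, 148, 148, 150, 148, 148, 148, 148, 135, 123, 127, 152, 180, 189, 190, 187, 185, 164, 158, 157, 157, 157, 156, 158, 157, 157, 158, 157, 156, 157, 159, 159, 157, 159, 159, 157, 156, 159, 159, 160, 158, 159, 159, 159, 157, 160, 159, 158, 158, 159, 158, 157, 159, 167, 180, 189, 190, 189, 184, 164, 149, 143, 135, 132, 134, 144, 153, 153, 154, 154, 153, 154, 153, 153, 152]
[365 136  16  35 459]
[374.35315674 138.57703972] [371.90994564 164.85777507]
```

play_rows(
  series=[
    [-0.005,-0.02,0,0,0,0,0],
    [-0.015,-0.06,0,0,0,0,0],
    [-0.026,-0.105,0,0,0,0,0],
    [-0.037,-0.15,0,0,0,0,0],
    [-0.047,-0.19,0,0,0,0,0],
  ],
)

```text
clock: 14.35
tool_pos: [468.1, 6.3, 258.6]
tcp_rot: [-0.0, 0.741, 0.671, -0.0]
ft_force: [0.4, -0.1, -0.0]
grip_width: 1.001
grasp_force: 0.0
```

play_rows(
  series=[
    [-0.009,-0.035,0,0,0,0,0],
    [-0.0135,-0.054,0,0,0,0,0],
    [-0.0135,-0.056,0,0,0,0,0],
    [-0.0135,-0.056,0,0,0,0,0],
    [-0.0135,-0.056,0,0,0,0,0],
  ],
)

```text
clock: 14.85
tool_pos: [455.6, -47.7, 259.0]
tcp_rot: [-0.0, 0.741, 0.671, 0.0]
ft_force: [-0.3, -0.4, -0.6]
grip_width: 1.001
grasp_force: 0.0
```

```bash
python3 - <<'E'
from h import *
s2,im=wcap('w7');print(s2['clock'],s2['tool_pos'],s2['tcp_rot'])
import q
for y in(-55,0,55):
    X=q.W((-101,y,150));print(X.round(1),'w4',wproj(q.s,X).round(1),'w7',wproj(s2,X).round(1))
cv2.imwrite('pics/w7c.png',im[:,:,::-1])
E
```

```text
14.85 [455.5704029  -47.73874664 258.98342973] [-4.70892057e-04  7.41438183e-01  6.71021004e-01  1.02922682e-04]
[ 449.1 -103.2  150. ] w4 [185.7 176.7] w7 [313.7 255.1]
[454.7 -48.5 150. ] w4 [177.2 115.5] w7 [313.7 200.2]
[460.4   6.2 150. ] w4 [167.4  45.5] w7 [313.8 137.5]
```

View pics/w7c.png

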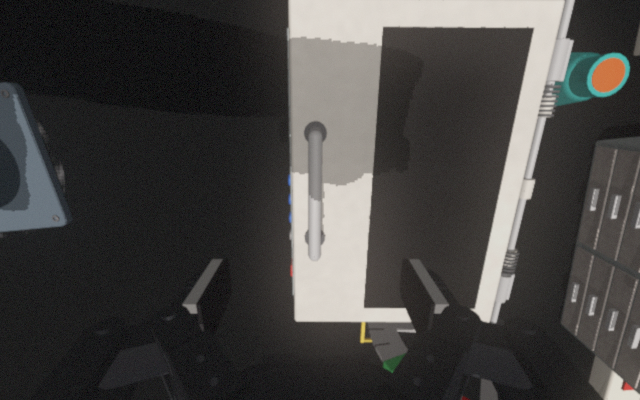

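play_rows(
  series=[
    [0,-0.0005,-0.02,0,0,0,0],
    [0,-0.0005,-0.06,0,0,0,0.2],
    [0,-0.0005,-0.095,0,0,0,0.3],
    [0,-0.0005,-0.118,0,0,0,0.3],
    [0,-0.0005,-0.126,0,0,0,0.3],
  ],
)

```text
clock: 15.4
tool_pos: [453.3, -47.7, 129.9]
tcp_rot: [-0.003, 0.741, 0.671, -0.002]
ft_force: [-0.8, -0.3, 0.1]
grip_width: 0.7
grasp_force: 0.0
```

play_rows(
  series=[
    [0,0,0,0,0,0,0.5],
    [0,0,0,0,0,0,0.7],
    [0,0,0,0,0,0,1],
    [0,0,0,0,0,0,1],
    [0,0,0,0,0,0,1],
  ],
)

```text
clock: 15.9
tool_pos: [454.6, -49.3, 135.3]
tcp_rot: [-0.0, 0.742, 0.67, -0.0]
ft_force: [-4.7, 1.9, 4.4]
grip_width: 0.112
grasp_force: 58.5
```

play_rows(
  series=[
    [0,0,0,0,0,0,1],
    [0,0,0,0,0,0,1],
  ],
)

```text
clock: 16.1
tool_pos: [454.6, -49.3, 135.3]
tcp_rot: [-0.0, 0.742, 0.67, -0.0]
ft_force: [-5.2, 1.0, 4.9]
grip_width: 0.109
grasp_force: 58.5
```

play_rows(
  series=[
    [0.001,0,0.0044,0,0,0,1],
    [0.0026,-0.0003,0.0108,0,0,0,1],
    [0.0044,-0.0005,0.0173,0,0,0,1],
    [0.0067,-0.0007,0.0247,0,0,0,1],
    [0.0093,-0.001,0.0321,0,0,0,1],
  ],
)

```text
clock: 16.6
tool_pos: [462.5, -50.1, 164.6]
tcp_rot: [-0.002, 0.742, 0.67, -0.002]
ft_force: [-6.8, 0.3, -7.4]
grip_width: 0.11
grasp_force: 58.4
```

play_rows(
  series=[
    [0,0,0,0,0,0,1],
    [0,0,0,0,0,0,1],
  ],
)

```text
clock: 16.8
tool_pos: [462.6, -50.2, 165.0]
tcp_rot: [-0.002, 0.742, 0.67, -0.002]
ft_force: [-6.3, 0.4, -7.0]
grip_width: 0.115
grasp_force: 58.6
```

play_rows(
  series=[
    [0.0033,-0.0003,0.0083,0,0,0,1],
    [0.0069,-0.0007,0.0164,0,0,0,1],
    [0.0109,-0.0011,0.0244,0,0,0,1],
    [0.014,-0.0014,0.0303,0,0,0,1],
    [0.0174,-0.0018,0.0361,0,0,0,1],
  ],
)

```text
clock: 17.3
tool_pos: [478.5, -51.9, 201.0]
tcp_rot: [-0.003, 0.742, 0.67, -0.003]
ft_force: [-10.4, -0.1, -7.0]
grip_width: 0.115
grasp_force: 58.4
```

play_rows(
  series=[
    [0,0,0,0,0,0,1],
    [0,0,0,0,0,0,1],
  ],
)

```text
clock: 17.5
tool_pos: [478.5, -51.8, 201.1]
tcp_rot: [-0.003, 0.742, 0.67, -0.003]
ft_force: [-11.3, -0.5, -5.2]
grip_width: 0.112
grasp_force: 58.7
```

```bash
python3 - <<'E'
from h import *
s,im=wcap('w8');print(s['clock'],s['tool_pos'],s['ft_force'],s['grip_width'])
sc=cap('scene','s8')
for n,a in(('w',im),('s',sc)):
    hsv=cv2.cvtColor(a,cv2.COLOR_RGB2HSV)
    for nm,lo,hi in(('green',(48,90,40),(85,255,255)),('yellow',(20,110,80),(33,255,255)),('red',(0,150,60),(3,255,255))):
        m=cv2.inRange(hsv,lo,hi)
        if n=='s':m[:,:230]=0;m[:,300:]=0;m[:190]=0;m[280:]=0
        k,l,st,c=cv2.connectedComponentsWithStats(m)
        for i in range(1,k):
            if st[i,4]>12:print(n,nm,st[i],c[i].round(1))
E
```

```text
17.5 [478.51112131 -51.83582336 201.05177529] [-11.30705324  -0.48333762  -5.20742113] 0.11157650711781159
w green [603  65  20  15  73] [614.3  71.1]
w green [613  85  15   8  24] [621.   87.1]
s green [259 218  10  12  38] [263.4 223.6]
s yellow [254 215   9  15  40] [257.6 222.1]
s red [269 216   6   9  16] [271.9 219.6]
```

```bash
python3 - <<'E'
from h import *
import q
def pt(th,rr,y,n='scene'):return proj(n,q.W((117-rr*np.cos(th),y,104+rr*np.sin(th)))).round(1)
for th in(0,.30,.32,.34,.36,.388):print(th,'corner',pt(th,158,-200),'root',pt(th,158,-168),'inner',pt(th,140,-200))
print('clip box',[pt(.388+d,rr,y) for d in(-.053,.053) for rr in(112,153) for y in(-189,-179)])
for f in('s0','s8'):
    a=cv2.imread(f'pics/{f}.png');hsv=cv2.cvtColor(a,cv2.COLOR_BGR2HSV)
    for nm,lo,hi in(('g',(48,90,40),(85,255,255)),('y',(20,110,80),(33,255,255))):
        m=cv2.inRange(hsv,lo,hi)[205:245,245:285];print(f,nm)
        for i,rw in enumerate(m):
            if rw.any():print(205+i,''.join('#' if x else '.' for x in rw))
E
```

```text
0 corner [254.  228.4] root [262.8 222.8] inner [257.5 232.1]
0.3 corner [253.6 220. ] root [262.7 214.3] inner [257.3 224.7]
0.32 corner [253.7 219.5] root [262.8 213.9] inner [257.4 224.3]
0.34 corner [253.8 219.1] root [262.9 213.4] inner [257.4 224. ]
0.36 corner [253.9 218.7] root [263. 213.] inner [257.5 223.6]
0.388 corner [254.1 218.1] root [263.2 212.4] inner [257.7 223.1]
clip box [array([266.3, 229.7]), array([269.1, 227.8]), array([257.9, 218.6]), array([260.8, 216.8]), array([266.9, 228.3]), array([269.7, 226.5]), array([258.6, 216.6]), array([261.5, 214.8])]
s0 g
218 ..............###.......................
219 ..............###.......................
220 ...............###......................
221 ...............####.....................
222 ................###.....................
223 .................###....................
224 .................####...................
225 ..................###...................
226 ...................###..................
227 ...................#####................
228 ....................####................
229 .................
[... 1093 characters left out ...]
.#..................
s8 y
215 ................##......................
216 ..............###.......................
217 ..............#.........................
218 ...........###..........................
219 .........####...........................
220 .........###............................
221 .........###............................
222 ..........##............................
223 ..........###...........................
224 ...........###..........................
225 ............###.........................
226 .............##.........................
227 .............###........................
228 ..............###.......................
229 ...............##.......................
```

play_rows(
  series=[
    [0.0015,-0.0002,0.003,0,0,0,1],
    [0.0035,-0.0004,0.007,0,0,0,1],
    [0.006,-0.0006,0.0105,0,0,0,1],
    [0.0075,-0.0008,0.013,0,0,0,1],
    [0.008,-0.0008,0.0142,0,0,0,1],
  ],
)

```text
clock: 18.1
tool_pos: [486.9, -52.7, 215.2]
tcp_rot: [-0.003, 0.742, 0.67, -0.003]
ft_force: [-8.4, 0.7, -7.6]
grip_width: 0.11
grasp_force: 58.4
```

play_rows(
  series=[
    [0,0,0,0,0,0,1],
    [0,0,0,0,0,0,1],
    [0,0,0,0,0,0,1],
  ],
)

```text
clock: 18.4
tool_pos: [486.9, -52.7, 215.2]
tcp_rot: [-0.003, 0.742, 0.67, -0.003]
ft_force: [-9.8, 0.2, -5.3]
grip_width: 0.116
grasp_force: 58.5
```

```bash
python3 - <<'E'
from h import *
s=r.get_state();p=s['tool_pos'];print(s['clock'],p,s['ft_force'],s['qd'].round(3))
print('th z',np.arcsin((46+p[2]-135.3)/222.8)-.208,'th x',np.arccos((218-(p[0]-454.6)/.995)/222.8)-.208)
sc=cap('scene','s9');w=cap('wrist','w9');hsv=cv2.cvtColor(sc,cv2.COLOR_RGB2HSV)
y=cv2.inRange(hsv,(20,110,80),(33,255,255))[205:245,245:285];g=cv2.inRange(hsv,(48,90,40),(85,255,255))[205:245,245:285]
for i in range(40):
    if y[i].any() or g[i].any():print(205+i,''.join('y' if a else 'g' if b else '.' for a,b in zip(y[i],g[i])))
# clip in w7
a=cv2.imread('pics/w7.png').astype(int)
for u in range(380,412,4):print(u,(a[335:380,u,1]-a[335:380,u,2]).tolist())
# cups still stacked
m=cv2.inRange(hsv,(5,170,100),(18,255,255));k,l,st,c=cv2.connectedComponentsWithStats(m);print([st[i].tolist() for i in range(1,k) if st[i,4]>100])
E
```

```text
18.4 [486.88414806 -52.74520329 215.17142641] [-9.82469125  0.23386395 -5.30940996] [ 0.     0.002  0.001 -0.    -0.001 -0.001]
th z 0.39237573650780244 th x 0.3786028134762245
213 .................yy.....................
214 ...............yyyy.....................
215 ..............yyyy......................
216 .............yyyy.......................
217 ............yy..........................
218 .........yyy..ggg.......................
219 .........yyy..ggg.......................
220 .........yyy...ggg......................
221 ..........yyy..gggg.....................
222 ...........yyy..ggg.....................
223 ............yy...ggg....................
224 ............yyy..gggg...................
225 .............yyy..ggg...................
226 ..............yyy..ggg..................
227 ...............yy..ggggg................
228 ...............yy...gggg................
229 .....................g..................
380 [-4, -5, -2, -3, -4, -1, -2, -5, -3, -2, -3, -4, -3, -2, -5, -3, -3, -4, -3, -4, -3, -4, -4, -4, -1, -4, -6, -4, 0, -3, 2, -1, 0, -3, 1, -2, 0, 0, -5, -3,
[... 592 characters left out ...]
-4, -3, -6, -4, -3, -4, -4, -3, -4, -4, -6, -4, -4, -4, -1, 13, 30, 34, 35, 36, 34, 36, 35, 35, 29, 23, 10, 1, 0, -2, -2, -3, 2, -2, -3, -1, 1, -2, 0]
400 [-1, -2, -3, -2, -3, -5, -3, -2, -4, -2, -5, -2, -4, -3, -3, -2, -3, -5, -2, 4, 22, 27, 32, 34, 31, 23, 15, 5, 0, -1, 0, 0, -2, -1, 4, -1, -3, 2, -1, -1, 2, -1, 2, -3, -3]
404 [0, -2, -5, -3, -6, -4, -5, -1, -4, -2, -1, -3, -3, -6, -4, -5, -3, -1, 8, 21, 13, 4, 1, -7, -3, -2, 0, -1, 0, -1, 0, -4, -5, 2, -3, -2, -2, 0, -1, -2, -5, -3, 0, 1, 1]
408 [-2, -4, -3, -5, -4, -1, -4, -2, 2, -3, 0, -1, -4, -1, 1, -6, 0, -3, -1, -3, -7, -5, -1, -1, -3, -1, -1, -3, -2, -1, 0, -1, -1, -4, 0, 2, 0, -1, 4, -1, 4, -3, -4, -1, -1]
[[365, 136, 16, 35, 464]]
```

```bash
python3 - <<'E'
import q,numpy as np
A=lambda U,V,yy:np.array([q.ang(u,v,yy) for u,v in zip(U,V)])
def phi(a,o):return (a[:,1]-np.arcsin(o/a[:,0])).round(3)
print('w4 low',[phi(A((280,292,304),(290.3,287.6,284.8),y),-8) for y in(-179.3,-178)])
q.s={'tool_pos':np.array([455.570,-47.739,258.983]),'tcp_rot':np.array([-4.7e-4,.741438,.671021,1e-4])}
for y in(-179.3,-178):
    a=A((388,392,396,400),(359,357.7,356.1,354.7),y);print('w7 low',y,a[:,0],phi(a,-8))
E
```

```text
w4 low [array([0.387, 0.388, 0.389]), array([0.4  , 0.402, 0.405])]
w7 low -179.3 [146.075 141.033 135.707 130.473] [0.392 0.394 0.393 0.393]
w7 low -178 [146.859 141.841 136.539 131.329] [0.399 0.4   0.4   0.401]
```

```bash
python3 - <<'E'
import cv2,numpy as np
a=cv2.imread('pics/s9.png')[190:250,235:315];b=cv2.imread('pics/w9.png')
cv2.imwrite('pics/fin.png',np.hstack([cv2.resize(a,(400,300),interpolation=cv2.INTER_CUBIC),cv2.resize(b,(400,300))]))
E
```

play_rows(
  series=[
    [0.0005,0,0.0007,0,0,0,1],
    [0.0009,-0.0001,0.0015,0,0,0,1],
    [0.0009,-0.0001,0.0015,0,0,0,1],
    [0.0009,-0.0001,0.0015,0,0,0,1],
    [0.0009,-0.0001,0.0015,0,0,0,1],
  ],
)

```text
clock: 19.0
tool_pos: [487.7, -52.8, 216.4]
tcp_rot: [-0.003, 0.742, 0.67, -0.003]
ft_force: [-9.1, -0.1, -6.1]
grip_width: 0.111
grasp_force: 58.4
```

play_rows(
  series=[
    [0,0,0,0,0,0,1],
    [0,0,0,0,0,0,1],
    [0,0,0,0,0,0,1],
    [0,0,0,0,0,0,1],
    [0,0,0,0,0,0,1],
  ],
)

```text
clock: 19.5
tool_pos: [487.7, -52.8, 216.4]
tcp_rot: [-0.003, 0.742, 0.67, -0.003]
ft_force: [-9.2, 0.1, -6.4]
grip_width: 0.114
grasp_force: 58.4
```

play_rows(
  series=[
    [0,0,0,0,0,0,1],
    [0,0,0,0,0,0,1],
    [0,0,0,0,0,0,1],
    [0,0,0,0,0,0,1],
    [0,0,0,0,0,0,1],
  ],
)

```text
clock: 20.0
tool_pos: [487.7, -52.8, 216.4]
tcp_rot: [-0.003, 0.742, 0.67, -0.003]
ft_force: [-8.5, 0.1, -6.3]
grip_width: 0.11
grasp_force: 58.4
```

```bash
python3 - <<'E'
from rig import r
s=r.get_state();print(s['tool_pos'],s['ft_force'],s['grip_width'])
print(r.hand_in())
E
```

```text
[487.69370419 -52.80661577 216.40527472] [-8.48930881  0.05375691 -6.3467914 ] 0.10967374401330196
the job is handed in; nothing more can be done
None
```

I nested both lid cups over the tray cup in one straight stack and handed in at about 20 s, with the gripper holding the lid still at about 0.39 rad; I measured the green clip at 0.39–0.40 rad, and no verdict came back.

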